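Lock the indexing jig with its index pin

TASK

Take the yellow-headed index pin from its wooden stand and stand it in the brass guide of the jig, then swing the red-handled lever slowly clockwise (seen from above) until the pin finds the hole in the turning collar under the guide, and see that the pin goes fully home with its head down on the guide. Feel for the drop: do not ram the pin against the collar, and do not go on forcing the lever once the pin has caught. Let go of everything at the end and leave the other things on the bench where they are.

Things in the scene. Friction and masses are not known exactly. Their poses are not given: they have to be found in the camera images.
- jig: indexing jig bolted to the bench: green base plate 150 x 200 x 12 mm. Origin on the upright turning axis, at bench level; z up; +y points to the brass guide. A steel sleeve 34 mm across stands at the centre of its turning collar, top 92 mm above the bench.
- collar_axis (a point): on the turning axis at the collar's top, 54 mm above the bench; fixed to the jig. The collar is an aluminium disc 132 mm across with one 12 mm hole, 48 mm from the axis, clear below. At the start the hole is 0.35 to 0.85 rad anticlockwise (from above) of the guide: turn clockwise. A stop lies 0.35 rad beyond alignment. Slight drag, about 1 N at the lever handle.
- guide_mouth (a point): centre of the top of the upright through hole (11.2 mm wide) in the brass guide block: 36 x 36 mm, 20 mm thick, top 77 mm above the bench, 48 mm from the turning axis in the jig's +y, 3 mm above the collar. A green column 36 mm wide, top level with the block's, stands 18 to 46 mm outward of the hole. Axes as the jig's.
- lever_grip (a point): middle of the lever's upright red handle: round post 12 mm thick, 62 to 104 mm above the bench (this point 85 mm), 90 mm from the turning axis, roughly opposite the guide. The lever is clamped to the collar at an arbitrary angle that does not tell where the hole is.
- lever_pivot (a point): the lever's pivot on the turning axis, 59 mm above the bench; fixed to the jig. The lever is a spring strip: with the collar held, the handle gives about 1 mm per 1.2 N. When the pin has dropped in, the collar is locked and the push at the handle rises: 5 to 8 N is a clear sign and still gentle; from about 12 N the pin is overloaded.
- pin_head (a point): centre of the index pin's yellow round head, 18 mm across, 22 mm tall (grip here); the head's underside is 11 mm and the foot 47 mm below this point. z runs from foot to head. About 0.09 kg. Stands upright at the start. Standing in the guide on the collar's solid top, this point is about 24 mm above the guide's mouth; fully home, 11 mm.
- pin_foot (a point): foot of the pin's steel shank: 10 mm thick, 36 mm long, tapered over the last 2.5 mm. It drops into the collar's hole by its own weight and may then need a light press on the head to go fully home.
- stand: wooden block 60 x 60 x 35 mm fixed to the bench, origin at the centre of its underside, in whose middle hole (13 mm wide, 24 mm deep) the pin stands at the start, leaving 12 mm between block and head.
- tin: bystander, leave in place: open steel tin, 60 mm across, 24 mm tall; origin at its underside
- hammer: bystander, leave in place: hammer lying flat, about 0.3 m long; origin at its underside
- offcut: bystander, leave in place: wood offcut 90 x 50 x 30 mm; origin at its underside
- earmuffs: bystander, leave in place: blue ear muffs standing on their cups, 118 mm tall; origin at its underside
- sleeve0: bystander, leave in place: loose steel sleeve standing upright, 34 mm across, 40 mm tall; origin at its underside
- sleeve1: bystander, leave in place: loose steel sleeve standing upright, 34 mm across, 40 mm tall; origin at its underside
- sleeve2: bystander, leave in place: loose steel sleeve standing upright, 34 mm across, 40 mm tall; origin at its underside
- sleeve3: bystander, leave in place: loose steel sleeve standing upright, 34 mm across, 40 mm tall; origin at its underside

How it is judged:
By the outcome, as a careful person would: the job done as asked, in the order asked, and still so for the second after the job is handed in, with the robot touching nothing.
It also fails if it takes over 72 s, if anything falls off the work surface, if the arm or the gripper's body presses on something with over 40 N, if the wrist force passes 120 N, or if a joint passes its speed limit or range.

ROBOT

A 6-joint arm with a two-finger parallel gripper is mounted at the origin on the work surface. World frame = base frame: x ahead of the robot, y to its left, z up, the work surface at z = 0. Lengths are in m, angles in rad, forces in N, time in s.
With the tool pointing down it reaches from about 0.35 to 0.975 m from the base axis. Payload 17.4 kg.
Tool frame: the origin (TCP) lies between the finger pads; the fingertips stand 8 mm ahead of it and the grasp point (between the pads) lies 11 mm behind it; x points along the fingers, y is the direction in which the jaws open and shut, and the axes are right-handed (so a half turn about x gives the same grasp; the last joint's range is limited). The gripper opens to 85 mm and grips with 20 to 120 N. Pads are 22 mm wide; open, the fingers measure 114 mm over their backs; the gripper's body (76 mm by 85 mm) begins 54 mm behind the grasp point. The pads swing forward as they close: fully open they stand 13 mm farther back than shut.
Start: joints at [-0.038, 0.116, 1.442, -0, 1.584, -0.038], TCP at [0.675, -0, 0.239] pointing down, gripper open.
Joint ranges: [-2.83, 2.83], [-0.83, 2.19], [0.07, 2.5], [-1.14, 4.28], [0.01, 3], [-2.97, 2.97]. Speed limits (rad/s): [1.89, 1.89, 2.22, 3.14, 3.14, 3.14].

INTERFACE

Orientations are given as a rotation vector (axis times angle).
In Python, from bench import readout, get_image, env, models gives the robot as it stands.
- The arm moves only by the shell command python3 -m creep 'ROWS' [FORCE]. ROWS is JSON, a list of rows, each a list of 3 entries, a list of its own where there are three numbers: the shift along the tool's x, y, z each as a share of 200 mm, from -1 to 1, then the turn, a rotation vector about the tool's x, y, z each as a share of 90 degrees, from -1 to 1, then the closure, from -1 (fully open) to 1 (shut), so that 0 is half open. In form: [[[tx, ty, tz], [rx, ry, rz], claw], ...]. A call has exactly 5 rows; each row is the pose to reach, as a shift and turn from the pose commanded when the call began, along the tool's axes at that moment; what a row does not reach only later rows make up. A row lasts 1/8 s, in which the tool goes at most 62.5 mm and 10.7 degrees, less where a joint would pass 70% of its speed; a pose out of reach is approached as far as the arm can. A call with a number of a shift or a turn outside -1 to 1 is refused whole. A call with a gripper value outside its range is refused whole. The fingers move at their own pace and stop on an object; FORCE is the grip in N (left out, the last holds). Time passes only in rows, so rows that repeat a pose let the fingers close, or fill a call up. It gives the time, the measured TCP pose, the force and the opening at its end, in the units of the state.
- readout.get_state(): the state, without advancing time (a new reading comes with each control period).
- get_image(name): name is "scene" or "side" or "wrist"; returns a dict with "pixels" (384x512x3 uint8, blue, green, red), "camera_matrix" (3x3 intrinsics, pixels), "rvec" (rotation vector, rad) and "tvec" (3), from world to camera coordinates, as OpenCV has them. Camera axes: x right, y down, z forward; pixel columns grow to the right and rows downward; lengths in m; the calibration is good to about 2 mm. A picture is of the moment at which its call begins. There is no depth.
- env.job_done(): hands the job in, once; it reports no verdict.
Trained networks look in a picture, given as the dict that the camera call returned (one of the last four; its "shot" number tells which), for a name from the list of things; names that differ only in an ending like _2 or _b are one class to them, and where a whole thing is asked for, a point or a joint stands for the part that bears it (a point fixed in the world has none). Each returns a list of dicts, best first, with "conf" (0 to 1); they miss things now and then, are a little off and sometimes report something else, mostly with a low value. They report only what shows in the picture. A call takes as long as a camera call.
- models.trace(picture, name): "pixels" (384x512 bool, what is visible of it) and "point" ([column, row] in pixels, amid what is visible of it).
The state is a dict: "time": time; "qpos": joint angles; "dq": joint speeds; "tau": joint torques, N m; "position": TCP position; "tcp_rot": TCP orientation; "contact_force": force on the tool from outside, world axes, zero at the start; "ft_torque": the same for the moment, N m; "finger_gap": finger opening in m.
Only numpy, scipy, OpenCV 4.12 (cv2) and the standard library are available. Lean on these libraries where they do the work, as an engineer would, in place of code of your own. Each camera call takes 0.05 s, during which the arm holds its last target. There are 200 camera calls.

## Working session

There is one attempt and no reset: what is moved stays moved. The work goes in short steps, Python scripts to look and compute and a shell command to move; the robot and the scene stay as the last step left them, time stands still between calls to the robot, and variables do not carry over. Pictures are saved under pics/ and viewed, about 8 in all and at most 12, crops included, and the job is handed in when it is done.

```bash
mkdir -p pics; ls; cat > h.py <<'E'
import numpy as np, cv2
from bench import readout, get_image, env, models
R=lambda v: cv2.Rodrigues(np.array(v,float))[0]
def shot(n,save=None):
    p=get_image(n)
    if save: cv2.imwrite('pics/'+save,p['pixels'])
    return p
def ray(p,uv):
    K=np.array(p['camera_matrix']);r=R(p['rvec']);t=np.array(p['tvec']).ravel()
    d=r.T@np.linalg.inv(K)@np.array([uv[0],uv[1],1.]);return -r.T@t,d/np.linalg.norm(d)
def atz(p,uv,z):
    c,d=ray(p,uv);return c+d*(z-c[2])/d[2]
def tri(*pu):
    A=np.zeros((3,3));b=np.zeros(3);L=[]
    for p,uv in pu:
        c,d=ray(p,uv);M=np.eye(3)-np.outer(d,d);A+=M;b+=M@c;L.append((c,d))
    x=np.linalg.solve(A,b);return x,[round(1000*np.linalg.norm((np.eye(3)-np.outer(d,d))@(x-c)),1) for c,d in L]
def proj(p,X):
    return cv2.projectPoints(np.array(X,float).reshape(-1,1,3),np.array(p['rvec'],float),np.array(p['tvec'],float),np.array(p['camera_matrix']),None)[0].reshape(-1,2)
def shares(target,rot=None):
    "shift in tool axes as share of 200mm"
    s=readout.get_state();return R(s['tcp_rot']).T@(np.array(target)-s['position'])/0.2
E
python3 - <<'E'
from h import *
np.set_printoptions(precision=4,suppress=True)
s=readout.get_state();print(s)
P={n:shot(n,n+'0.png') for n in('scene','side','wrist')}
a=np.vstack([P['scene']['pixels'],P['side']['pixels']])
cv2.imwrite('pics/both.png',np.hstack([P['scene']['pixels'],P['side']['pixels']])[:, :])
for n,p in P.items():
    print(n,ray(p,(256,192)),p['camera_matrix'][0][0])
    for k in('pin_head','lever_grip','guide_mouth','stand','jig','collar_axis'):
        try:print(n,k,[(round(d['conf'],2),np.round(d['point'],1),int(d['pixels'].sum())) for d in models.trace(p,k)[:3]])
        except Exception as e:print(n,k,e)
E
```

```text
pics
{'time': 0.0, 'qpos': array([-0.0378,  0.1165,  1.4423, -0.    ,  1.584 , -0.0378]), 'dq': array([-0.0004, -0.0015, -0.0005, -0.0011,  0.0011, -0.0011]), 'tau': array([ -0.003 , -73.2023, -63.2483,  -0.0004,   0.0066,  -0.    ]), 'position': array([ 0.6748, -0.    ,  0.2385]), 'tcp_rot': array([ 1.2086,  1.2101, -1.2101]), 'contact_force': array([ 0.3103,  0.0597, -0.0208]), 'ft_torque': array([ 0.0036, -0.0193, -0.0318]), 'finger_gap': 0.08520383080441117}
scene (array([1.0693, 0.6616, 0.723 ]), array([-0.4632, -0.6316, -0.6217])) 433.63447129866796
scene pin_head []
scene lever_grip [(0.51, array([228.3, 145.1]), 185)]
scene guide_mouth [(0.58, array([251.8, 171.5]), 2815)]
scene stand [(0.65, array([322.8, 278.5]), 911), (0.5, array([357.4, 228.8]), 426)]
scene jig [(0.87, array([256.1, 170.5]), 2864)]
scene collar_axis [(0.95, array([256.3, 173.1]), 2878), (0.29, array([326.7, 266.1]), 125)]
side (array([-0.0231, -0.5412,  0.9675]), array([ 0.4879,  0.4309, -0.7591])) 487.1999523245066
side pin_head [(0.61, array([188.5, 132. ]), 82)]
side lever_grip [(0.61, array([301.9, 242.9]), 284), (0.32, array([186.2, 143.6]), 552)]
side guide_mouth [(0.63, array([271.5, 245.6]), 4951)]
side stand [(0.68, array([187.4, 140.4]), 521)]
side jig [(0.67, array([273.5, 248.4]), 4953)]
side collar_axis [(0.73, array([272.6, 246.7]), 4926)]
wrist (array([0.6749, 0.0716, 0.3728]), array([-0.0084, -0.2688, -0.9631])) 279.0088963950615
wrist pin_head []
wrist lever_grip []
wrist guide_mouth [(0.57, array([125.8, 237.9]), 9408), (0.41, array([295.1,  95.3]), 408)]
wrist stand [(0.24, array([103.8, 376.9]), 391)]
wrist jig [(0.57, array([125.1, 239.7]), 9460)]
wrist collar_axis [(0.92, array([129. , 238.2]), 9629)]
```

```bash
python3 - <<'E'
import cv2,numpy as np
s=cv2.imread('pics/scene0.png');d=cv2.imread('pics/side0.png');w=cv2.imread('pics/wrist0.png')
c=lambda i,x,y,W,H,k:cv2.resize(i[y:y+H,x:x+W],None,fx=k,fy=k,interpolation=cv2.INTER_CUBIC)
cv2.imwrite('pics/m1.png',np.hstack([c(s,190,100,200,200,2),c(d,160,100,200,200,2)]))
cv2.imwrite('pics/m2.png',np.hstack([cv2.resize(s,(400,300)),cv2.resize(w,(400,300))]))
E
```

```text
(no output)
```

View pics/m1.png

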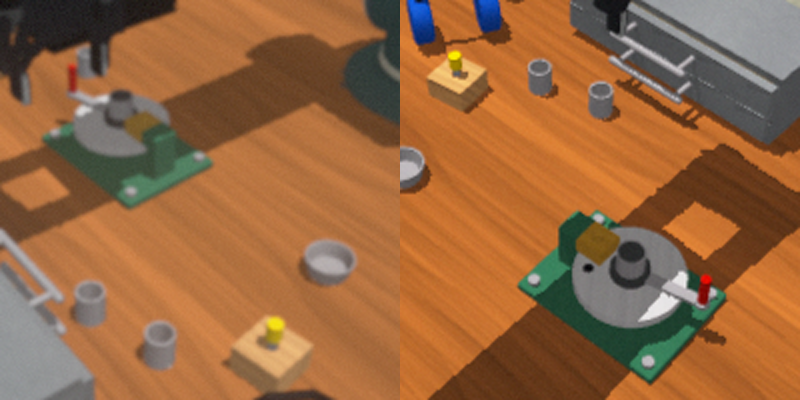

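View pics/m2.png

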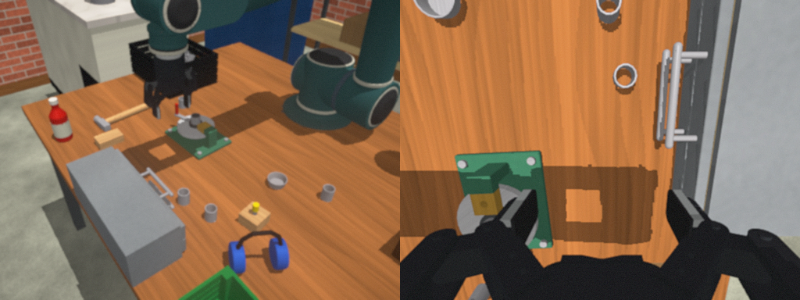

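The side view shows the pin at (188,131), the lever handle at (312,245), the collar hole at (254,234) and the sleeve top at (276,225). The scene view shows the pin at (328,262), the lever at (226,138) and the sleeve top at (250,148). In the wrist view the guide mouth is near (107,261).

```bash
cat >> h.py <<'E'
def blob(p,kind,near,rad=20):
    hsv=cv2.cvtColor(p['pixels'],cv2.COLOR_BGR2HSV);h,s,v=[hsv[...,i].astype(int) for i in range(3)]
    m={'y':(h>=26)&(h<=34)&(s>170)&(v>90),'r':((h<5)|(h>175))&(s>190)&(v>70)}[kind]
    yy,xx=np.mgrid[:384,:512];m&=(abs(xx-near[0])<rad)&(abs(yy-near[1])<rad)
    y,x=np.nonzero(m);return np.array([x.mean(),y.mean()]),(x.min(),x.max(),y.min(),y.max(),len(x))
E
python3 - <<'E'
from h import *
np.set_printoptions(precision=4,suppress=True)
P={n:shot(n) for n in('scene','side','wrist')}
a,b=P['scene'],P['side']
ya,yb=blob(a,'y',(328,262)),blob(b,'y',(188,131));print(ya,yb);print('pin',tri((a,ya[0]),(b,yb[0])))
ra,rb=blob(a,'r',(226,138)),blob(b,'r',(312,245));print(ra,rb);print('lev',tri((a,ra[0]),(b,rb[0])))
ax=tri((a,(250.5,148.5)),(b,(276,225)));print('sleeve top',ax)
print('hole',atz(b,(254,234),.054)); print('guide wrist',atz(P['wrist'],(107.5,261),.077))
print('wrist axes',R(P['wrist']['rvec']))
# bolts: scene & side from crop
for u in [(55,132),(130,190),(199,157)]:print('scene bolt',atz(a,(190+u[0]/2,100+u[1]/2),.015))
for u in [(534,280),(600,218),(648,361)]:print('side bolt',atz(b,(160+(u[0]-400)/2,100+u[1]/2),.015))
for k in('stand','tin','sleeve','earmuffs'):
  pass
print('stand scene',[atz(a,(190+u/2,100+v/2),.035) for u,v in [(233,348),(270,370),(312,347),(272,322)]])
w=P['wrist']['pixels'];cv2.imwrite('pics/w1.png',cv2.resize(w[190:330,60:200],None,fx=4,fy=4,interpolation=cv2.INTER_CUBIC))
E
```

```text
(array([327.2759, 261.6207]), (np.int64(324), np.int64(330), np.int64(259), np.int64(264), 29)) (array([186.7, 127.5]), (np.int64(184), np.int64(189), np.int64(126), np.int64(129), 20))
pin (array([0.5979, 0.2647, 0.0681]), [np.float64(1.7), np.float64(1.7)])
(array([225.6667, 138.2083]), (np.int64(225), np.int64(227), np.int64(133), np.int64(144), 24)) (array([311.9365, 243.4762]), (np.int64(310), np.int64(315), np.int64(237), np.int64(251), 63))
lev (array([ 0.5191, -0.2301,  0.0861]), [np.float64(1.3), np.float64(1.3)])
sleeve top (array([ 0.4991, -0.1415,  0.0907]), [np.float64(0.4), np.float64(0.4)])
hole [ 0.4673 -0.105   0.054 ]
guide wrist [ 0.4958 -0.0961  0.077 ]
wrist axes [[ 1.     -0.0012  0.0003]
 [-0.0013 -0.9594  0.2821]
 [-0.     -0.2821 -0.9594]]
scene bolt [ 0.5597 -0.2183  0.015 ]
scene bolt [ 0.5514 -0.0492  0.015 ]
scene bolt [ 0.4329 -0.0514  0.015 ]
side bolt [ 0.4316 -0.0516  0.015 ]
side bolt [ 0.5547 -0.0455  0.015 ]
side bolt [ 0.4409 -0.2204  0.015 ]
stand scene [array([0.6337, 0.2431, 0.035 ]), array([0.6228, 0.2867, 0.035 ]), array([0.5671, 0.2904, 0.035 ]), array([0.5764, 0.2407, 0.035 ])]
```

View pics/w1.png

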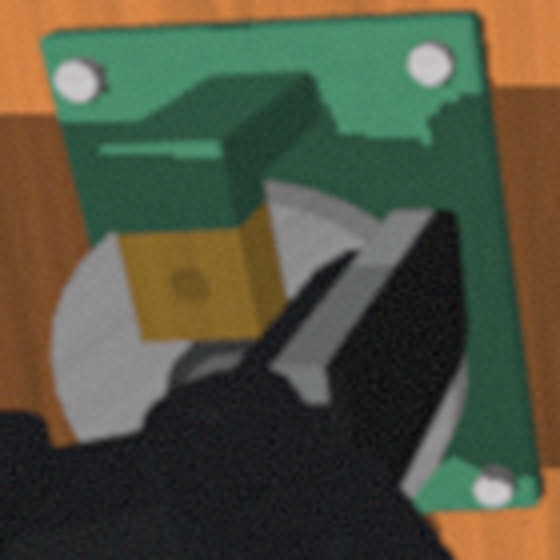

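The close crop shows the guide hole at wrist pixel (107,261), which agrees with the axis plus 48 mm. Jig yaw is about +0.045 rad, and the hole is about 0.67 rad anticlockwise. Next I move near the pin and look with the wrist camera.

```bash
python3 -m creep '[[[0.04,-0.1,-0.25],[0,0,0],-1],[[0.08,-0.2,-0.5],[0,0,0],-1],[[0.1,-0.3,-0.75],[0,0,0],-1],[[0.1,-0.385,-0.95],[0,0,0],-1],[[0.1,-0.385,-0.95],[0,0,0],-1]]' 40
python3 - <<'E'
from h import *
np.set_printoptions(precision=4,suppress=True)
s=readout.get_state();print(s['position'],s['tcp_rot'])
w=shot('wrist','w2.png')
print(proj(w,[[.598,.263,.058],[.598,.263,.035]]))
for k in('pin_head','stand','earmuffs'):
  print(k,[(round(d['conf'],2),np.round(d['point'],1),int(d['pixels'].sum())) for d in models.trace(w,k)[:2]])
sc=shot('scene')
for k in('earmuffs','pin_head'):
  print(k,[(round(d['conf'],2),np.round(d['point'],1)) for d in models.trace(sc,k)[:2]])
E
```

```text
time: 1.82
position: [0.597, 0.1923, 0.2195]
tcp_rot: [1.207, 1.211, -1.207]
contact_force: [0.3, -0.8, -0.2]
finger_gap: 0.0854
[0.597  0.1923 0.2195] [ 1.2073  1.2108 -1.2066]
[[259.2106 114.8061]
 [259.1181 114.7416]]
pin_head [(0.75, array([259.5, 115.8]), 277), (0.55, array([193., 326.]), 720)]
stand [(0.63, array([259.6, 106.6]), 2781)]
earmuffs [(0.72, array([384.1,  30.3]), 3963)]
earmuffs [(0.67, array([347.8, 323.1])), (0.22, array([357.1, 229.5]))]
pin_head [(0.53, array([325.2, 261.6])), (0.27, array([253.1, 170.9]))]
```

View pics/w2.png

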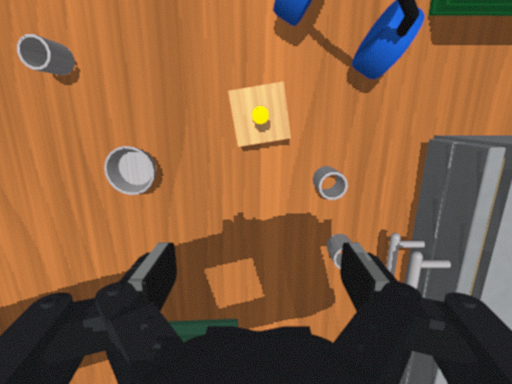

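The wrist view shows the pin head at (260,115), almost straight below the camera, so x,y ≈ (0.598, 0.263). The ear muffs lie up and to the right, clear of the approach.

```bash
python3 - <<'E'
from h import *
np.set_printoptions(precision=4,suppress=True)
w,a,b=[shot(n) for n in('wrist','scene','side')]
U=[]
for p,n in((w,(260,115)),(a,(327,262)),(b,(188,131))):
    hsv=cv2.cvtColor(p['pixels'],cv2.COLOR_BGR2HSV);m=(abs(hsv[...,0].astype(int)-29)<5)&(hsv[...,1]>150)&(hsv[...,2]>50)
    yy,xx=np.mgrid[:384,:512];m&=(abs(xx-n[0])<12)&(abs(yy-n[1])<14);y,x=np.nonzero(m);print(x.min(),x.max(),y.min(),y.max(),len(x))
    U.append((p,((x.min()+x.max())/2,(y.min()+y.max())/2)))
print(tri(*U),tri(*U[:2]),tri(U[0],U[2]));X=tri(*U)[0]
print(shares([X[0],X[1],.13]),shares([X[0],X[1],.053]))
E
```

```text
250 266 102 119 249
324 331 259 269 42
184 189 126 134 29
(array([0.597 , 0.2646, 0.06  ]), [np.float64(1.6), np.float64(0.9), np.float64(2.5)]) (array([0.5983, 0.2641, 0.0608]), [np.float64(0.3), np.float64(0.3)]) (array([0.5969, 0.2651, 0.0597]), [np.float64(2.0), np.float64(2.0)])
[ 0.4462 -0.0061 -0.3755] [ 0.8312 -0.0061 -0.3755]
```

Height comes out at about 60 mm against 58 mm expected, so it agrees. Now I move over the pin and down.

```bash
python3 -m creep '[[[0.15,0.0,-0.15],[0,0,0],-1],[[0.3,0.0,-0.3],[0,0,0],-1],[[0.45,0.0,-0.363],[0,0,0],-1],[[0.45,0.0,-0.363],[0,0,0],-1],[[0.45,0.0,-0.363],[0,0,0],-1]]' 
python3 - <<'E'
from h import *
np.set_printoptions(precision=4,suppress=True)
print(shares([.598,.2632,.054]),readout.get_state()['position'])
w=shot('wrist','w3.png')
print(proj(w,[.598,.2632,.058]),[(round(d['conf'],2),np.round(d['point'],1),int(d['pixels'].sum())) for d in models.trace(w,'pin_head')[:2]])
E
```

```text
time: 2.95
position: [0.5985, 0.2622, 0.1307]
tcp_rot: [1.21, 1.208, -1.208]
contact_force: [0.3, -0.6, -0.1]
finger_gap: 0.0853
[ 0.3837 -0.003  -0.005 ] [0.5985 0.2622 0.1307]
[[257.388  207.8101]] [(0.82, array([258. , 209.7]), 575)]
```

```bash
python3 -m creep '[[[0.15,0,0],[0,0,0],-1],[[0.3,0,0],[0,0,0],-1],[[0.383,0,0],[0,0,0],-1],[[0.383,0,0],[0,0,0],-1],[[0.383,0,0],[0,0,0],-0.2]]' 
python3 -m creep '[[[0,0,0],[0,0,0],1],[[0,0,0],[0,0,0],1],[[0,0,0],[0,0,0],1],[[0,0,0],[0,0,0],1],[[0,0,0],[0,0,0],1]]' 40
```

```text
time: 3.68
position: [0.5987, 0.2627, 0.0543]
tcp_rot: [1.211, 1.208, -1.208]
contact_force: [-0.6, 0.4, 0.5]
finger_gap: 0.0694
time: 4.3
position: [0.5982, 0.2627, 0.0531]
tcp_rot: [1.21, 1.209, -1.209]
contact_force: [-0.9, -0.8, 5.3]
finger_gap: 0.0167
```

```bash
python3 -m creep '[[[0,0,0],[0,0,0],1],[[0,0,0],[0,0,0],1],[[-0.05,0,0],[0,0,0],1],[[-0.1,0,0],[0,0,0],1],[[-0.1,0,0],[0,0,0],1]]' 40
python3 - <<'E'
from h import *
w=shot('wrist');a=shot('side')
cv2.imwrite('pics/g1.png',np.hstack([cv2.resize(w['pixels'][150:342,130:386],None,fx=1.5,fy=1.5),cv2.resize(a['pixels'][60:180,110:270],None,fx=2.4,fy=2.4)]))
E
```

```text
time: 4.92
position: [0.5985, 0.2628, 0.074]
tcp_rot: [1.21, 1.209, -1.208]
contact_force: [0.2, -0.2, -1.3]
finger_gap: 0.0165
```

View pics/g1.png

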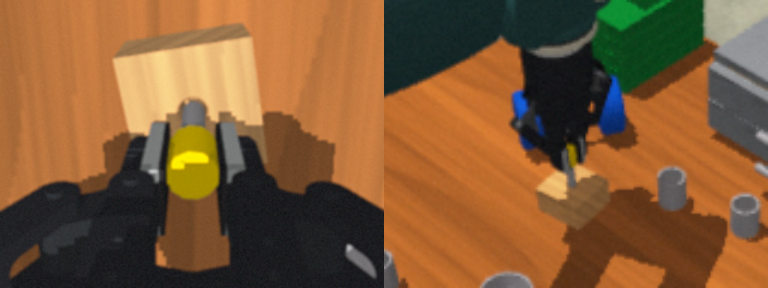

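The pin is held: the head sits between the pads and the shank tip shows below it. I lift it and check that it hangs upright.

```bash
python3 -m creep '[[[-0.15,0,0],[0,0,0],1],[[-0.3,0,0],[0,0,0],1],[[-0.5,0,0],[0,0,0],1],[[-0.5,0,0],[0,0,0],1],[[-0.5,0,0],[0,0,0],1]]' 40
python3 - <<'E'
from h import *
np.set_printoptions(precision=4,suppress=True)
s=readout.get_state();p=s['position'];print(p,s['contact_force'],s['finger_gap'])
w=shot('wrist');Rt=R(s['tcp_rot']);print(Rt)
T=p+np.array([0,0,.005])
H=lambda dx,dy:[T+[dx,dy,.011],T+[dx,dy,0],T+[dx,dy,-.011],T+[dx,dy,-.047]]
print(proj(w,H(0,0)))
print([(k,round(d['conf'],2),np.round(d['point'],1)) for k in('pin_head','pin_foot') for d in models.trace(w,k)[:1]])
im=cv2.resize(w['pixels'][170:330,180:340],None,fx=3.5,fy=3.5,interpolation=cv2.INTER_CUBIC)
for u in proj(w,H(0,0)):cv2.circle(im,tuple(int(x) for x in (u-[180,170])*3.5),3,(255,0,255),-1)
cv2.imwrite('pics/g2.png',im)
print('to above guide',shares([.4962,-.0945,p[2]]))
E
```

```text
time: 5.65
position: [0.5977, 0.2625, 0.1716]
tcp_rot: [1.208, 1.21, -1.21]
contact_force: [0.2, -0.0, -1.1]
finger_gap: 0.016
[0.5977 0.2625 0.1716] [ 0.165  -0.04   -1.1485] 0.015970393280246277
[[-0.001   1.      0.    ]
 [-0.0004  0.     -1.    ]
 [-1.     -0.001   0.0004]]
[[258.2075 269.68  ]
 [258.2119 258.2554]
 [258.2157 248.3899]
 [258.2253 223.7976]]
[('pin_head', 0.66, array([257.5, 254.5])), ('pin_foot', 0.9, array([258.6, 255.2]))]
to above guide [-0.0001 -0.5068  1.7846]
```

View pics/g2.png

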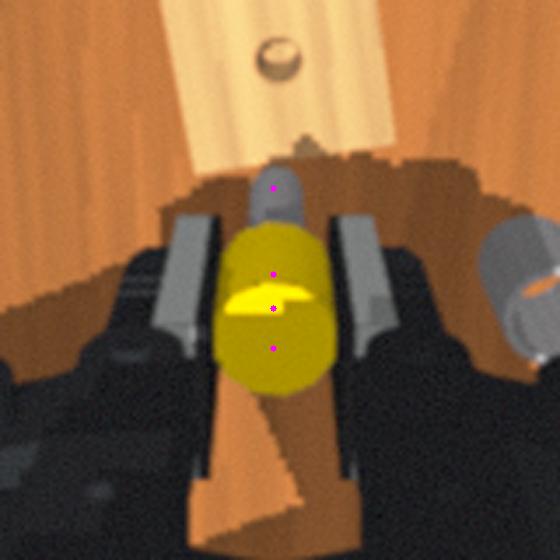

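The pin hangs upright within about 1 mm; head and shank lie on the predicted line at columns 256–260. I carry it past the guide so that the wrist camera stands above the guide.

```bash
python3 -m creep '[[[0,-0.1,0.2],[0,0,0],1],[[0,-0.2,0.4],[0,0,0],1],[[0,-0.3,0.6],[0,0,0],1],[[0,-0.4,0.8],[0,0,0],1],[[0,-0.5,1],[0,0,0],1]]' 40
python3 -m creep '[[[0,0,0.25],[0,0,0],1],[[0,0,0.5],[0,0,0],1],[[0,0,0.75],[0,0,0],1],[[0,0,1],[0,0,0],1],[[0,0,1],[0,0,0],1]]' 40
python3 -m creep '[[[0,0,0.1],[0,0,0],1],[[0,0,0.14],[0,0,0],1],[[0,0,0.14],[0,0,0],1],[[0,0,0.14],[0,0,0],1],[[0,0,0.14],[0,0,0],1]]' 40
python3 - <<'E'
from h import *
np.set_printoptions(precision=4,suppress=True)
s=readout.get_state();p=s['position'];print(p,s['tcp_rot'],s['contact_force'],s['finger_gap'])
w=shot('wrist');G=[.4965,-.0940,.077];u=proj(w,G)[0];print(u)
x0,y0=int(u[0])-50,max(int(u[1])-50,0);print(x0,y0)
cv2.imwrite('pics/g3.png',cv2.resize(w['pixels'][y0:y0+130,x0:x0+130],None,fx=4,fy=4,interpolation=cv2.INTER_CUBIC))
np.save('w3.npy',w,allow_pickle=True)
E
```

```text
time: 6.42
position: [0.497, 0.0614, 0.1719]
tcp_rot: [1.208, 1.21, -1.21]
contact_force: [0.8, -1.0, -0.7]
finger_gap: 0.0166
time: 7.05
position: [0.4974, -0.14, 0.1717]
tcp_rot: [1.211, 1.209, -1.213]
contact_force: [0.4, 1.0, -0.8]
finger_gap: 0.0164
time: 7.68
position: [0.4981, -0.165, 0.1727]
tcp_rot: [1.209, 1.209, -1.209]
contact_force: [0.0, -0.4, -1.2]
finger_gap: 0.0163
[ 0.4981 -0.165   0.1727] [ 1.2088  1.2094 -1.2087] [ 0.0072 -0.4489 -1.1945] 0.016311892552830436
[256.0911 114.6384]
206 64
```

View pics/g3.png

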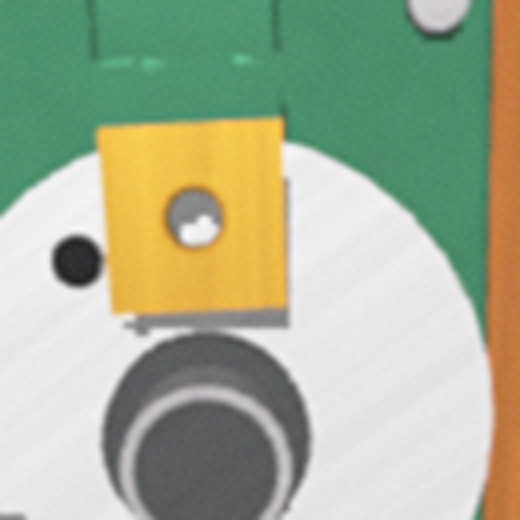

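The wrist view shows the guide mouth at (254.6,118.1) and the collar hole at (225.4,129.1), both clear.

```bash
python3 - <<'E'
from h import *
np.set_printoptions(precision=4,suppress=True)
w=np.load('w3.npy',allow_pickle=True).item()
g=atz(w,(254.4,118.),.077);h=atz(w,(225.2,129),.054);print(g,h)
# block corners of top from crop
c=[atz(w,(206+u/4-.4,64+v/4-.4),.077) for u,v in[(97,129),(283,119),(287,306),(113,314)]];print(np.array(c),np.mean(c,0))
yaw=np.arctan2(*(c[1]-c[0])[1::-1]);ax=g[:2]-.048*np.array([-np.sin(.045),np.cos(.045)]);print(yaw,ax,h[:2]-ax,np.linalg.norm(h[:2]-ax))
print('sleeve top',atz(w,(206+205/4-.4,64+467/4-.4),.092))
# pin foot in current image
s=readout.get_state();p=s['position'];print(proj(w,[p+[0,0,-.042],p+[0,0,.016]]))
im=w['pixels'];cv2.imwrite('pics/g4.png',cv2.resize(im[190:300,200:320],None,fx=4,fy=4,interpolation=cv2.INTER_CUBIC))
print([(k,round(d['conf'],2),np.round(d['point'],1)) for k in('guide_mouth',) for d in models.trace(shot('wrist'),k)[:1]])
print(shares([g[0],g[1],p[2]]))
E
```

```text
[ 0.4952 -0.0966  0.077 ] [ 0.4691 -0.1062  0.054 ]
[[ 0.4761 -0.08    0.077 ]
 [ 0.5122 -0.0782  0.077 ]
 [ 0.5137 -0.1138  0.077 ]
 [ 0.4784 -0.1154  0.077 ]] [ 0.4951 -0.0968  0.077 ]
0.049995177629846094 [ 0.4973 -0.1445] [-0.0283  0.0383] 0.04758890616990087
sleeve top [ 0.4971 -0.1438  0.092 ]
[[258.1675 223.9583]
 [258.2584 269.8676]]
[('guide_mouth', 0.67, array([254.9, 141.3]))]
[-0.0001 -0.0143 -0.3429]
```

View pics/g4.png

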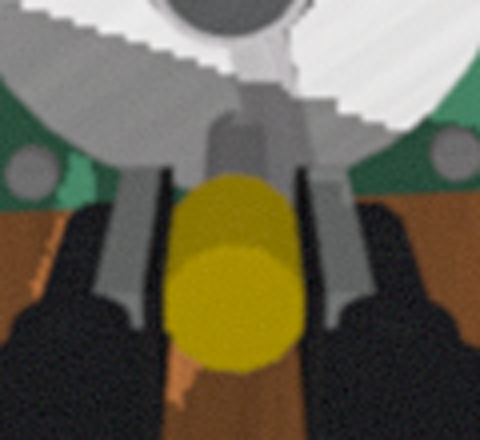

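Mouth ≈ (0.4952, −0.0967), confirmed by the block's corners, and the turn needed is about 0.59 rad. Next I hover with the foot a few mm above the mouth and check it there.

```bash
python3 -m creep '[[[0,-0.01,-0.2],[0,0,0],1],[[0,-0.017,-0.342],[0,0,0],1],[[0.1,-0.017,-0.342],[0,0,0],1],[[0.19,-0.017,-0.342],[0,0,0],1],[[0.23,-0.017,-0.342],[0,0,0],1]]' 40
python3 -m creep '[[[0,0,0],[0,0,0],1],[[0,0,0],[0,0,0],1],[[0,0,0],[0,0,0],1],[[0,0,0],[0,0,0],1],[[0,0,0],[0,0,0],1]]' 40
python3 - <<'E'
from h import *
np.set_printoptions(precision=4,suppress=True)
s=readout.get_state();p=s['position'];print(p,s['contact_force'],s['finger_gap'])
w=shot('wrist');print('foot',proj(w,[p+[0,0,-.042]]),'mouth',proj(w,[.4952,-.0967,.077]))
c=np.array([[.4761,-.08,.077],[.5122,-.0782,.077],[.5137,-.1138,.077],[.4784,-.1154,.077]])
im=cv2.resize(w['pixels'][170:290,190:330],None,fx=5,fy=5,interpolation=cv2.INTER_CUBIC)
cv2.imwrite('pics/g5.png',im);print(proj(w,c),(proj(w,c)-[190,170])*5+2)
E
```

```text
time: 8.45
position: [0.494, -0.0974, 0.1248]
tcp_rot: [1.209, 1.211, -1.211]
contact_force: [-0.0, -0.3, -0.0]
finger_gap: 0.0163
time: 9.07
position: [0.4946, -0.097, 0.1268]
tcp_rot: [1.209, 1.209, -1.209]
contact_force: [-0.0, 0.3, -0.8]
finger_gap: 0.0165
[ 0.4946 -0.097   0.1268] [-0.0003  0.2707 -0.8384] 0.01645109267076642
foot [[258.1498 223.8066]] mouth [[258.9217 219.2009]]
[[231.1463 196.5204]
 [283.6911 193.9358]
 [284.5503 241.3262]
 [235.7158 243.4115]] [[207.7314 134.6022]
 [470.4553 121.6789]
 [474.7514 358.6312]
 [230.5791 369.0577]]
```

View pics/g5.png

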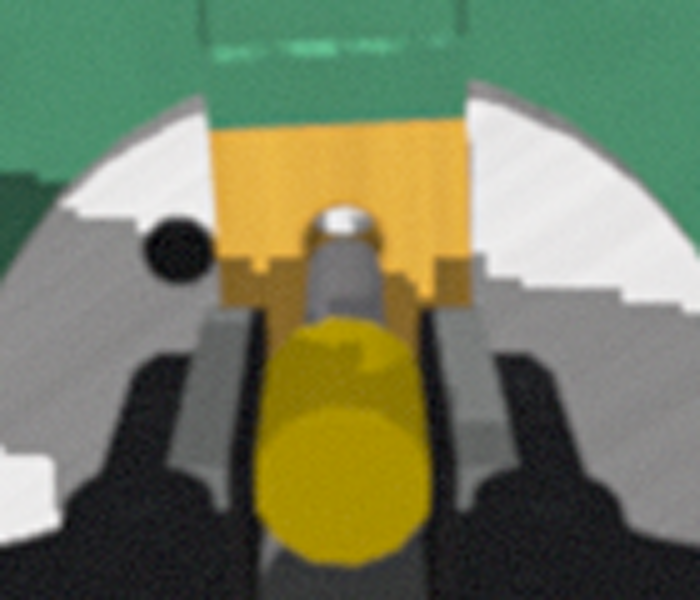

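The foot is centred over the mouth: both are at crop column 343, and the mouth's far rim shows just ahead of the foot. Lowering gently while watching the force.

```bash
python3 -m creep '[[[0.015,0,0],[0,0,0],1],[[0.03,0,0],[0,0,0],1],[[0.04,0,0],[0,0,0],1],[[0.05,0,0],[0,0,0],1],[[0.05,0,0],[0,0,0],1]]' 40
python3 -m creep '[[[0.005,0,0],[0,0,0],1],[[0.01,0,0],[0,0,0],1],[[0.015,0,0],[0,0,0],1],[[0.02,0,0],[0,0,0],1],[[0.025,0,0],[0,0,0],1]]' 40
```

```text
time: 9.75
position: [0.4945, -0.097, 0.1165]
tcp_rot: [1.209, 1.209, -1.209]
contact_force: [-0.3, 0.2, -1.1]
finger_gap: 0.0165
time: 10.38
position: [0.4946, -0.097, 0.1116]
tcp_rot: [1.209, 1.209, -1.209]
contact_force: [1.1, 0.7, -0.8]
finger_gap: 0.0164
```

```bash
python3 -m creep '[[[0.01,0,0],[0,0,0],1],[[0.02,0,0],[0,0,0],1],[[0.03,0,0],[0,0,0],1],[[0.04,0,0],[0,0,0],1],[[0.045,0,0],[0,0,0],1]]' 40
python3 -m creep '[[[0.005,0,0],[0,0,0],1],[[0.01,0,0],[0,0,0],1],[[0.015,0,0],[0,0,0],1],[[0.02,0,0],[0,0,0],1],[[0.02,0,0],[0,0,0],1]]' 40
```

```text
time: 11.0
position: [0.4946, -0.097, 0.1025]
tcp_rot: [1.209, 1.209, -1.209]
contact_force: [0.1, 0.4, -1.3]
finger_gap: 0.0166
time: 11.62
position: [0.4946, -0.097, 0.0986]
tcp_rot: [1.209, 1.209, -1.209]
contact_force: [-0.5, -0.1, -0.6]
finger_gap: 0.0167
```

```bash
python3 -m creep '[[[0.004,0,0],[0,0,0],1],[[0.008,0,0],[0,0,0],1],[[0.008,0,0],[0,0,0],1],[[0.008,0,0],[0,0,0],0.6],[[0.008,0,0],[0,0,0],0.2]]' 40
python3 -m creep '[[[0,0,0],[0,0,0],0],[[0,0,0],[0,0,0],0],[[-0.1,0,0],[0,0,0],0],[[-0.3,0,0],[0,0,0],0],[[-0.45,0,0],[0,0,0],0]]' 40
python3 - <<'E'
from h import *
np.set_printoptions(precision=4,suppress=True)
s=readout.get_state();p=s['position'];print(p,s['contact_force'])
w,a,b=shot('wrist'),shot('scene'),shot('side')
for z in(.101,.088):print(z,proj(w,[.4952,-.0967,z]),proj(b,[.4952,-.0967,z]),proj(a,[.4952,-.0967,z]))
for p in(w,b,a):print([(round(d['conf'],2),np.round(d['point'],1)) for d in models.trace(p,'pin_head')[:1]])
cv2.imwrite('pics/g6.png',np.hstack([cv2.resize(w['pixels'][150:300,180:340],None,fx=2.5,fy=2.5),cv2.resize(b['pixels'][165:315,200:360],None,fx=2.5,fy=2.5)]))
print(shares([.55,-.23,.2]))
E
```

```text
time: 12.25
position: [0.4947, -0.097, 0.0972]
tcp_rot: [1.209, 1.209, -1.209]
contact_force: [-0.0, -0.5, -0.4]
finger_gap: 0.0331
time: 12.88
position: [0.4949, -0.0971, 0.1903]
tcp_rot: [1.21, 1.207, -1.208]
contact_force: [-0.1, 1.1, 0.0]
finger_gap: 0.043
[ 0.4949 -0.0971  0.1903] [-0.0907  1.074   0.0417]
0.101 [[258.3483 202.0966]] [[259.9206 212.3876]] [[261.5642 152.153 ]]
0.088 [[258.3008 197.6291]] [[259.7996 215.9236]] [[261.5274 156.3057]]
[(0.64, array([258.9, 202.5]))]
[(0.45, array([275.7, 249.3]))]
[]
[-0.0665  0.2782  0.6653]
```

View pics/g6.png

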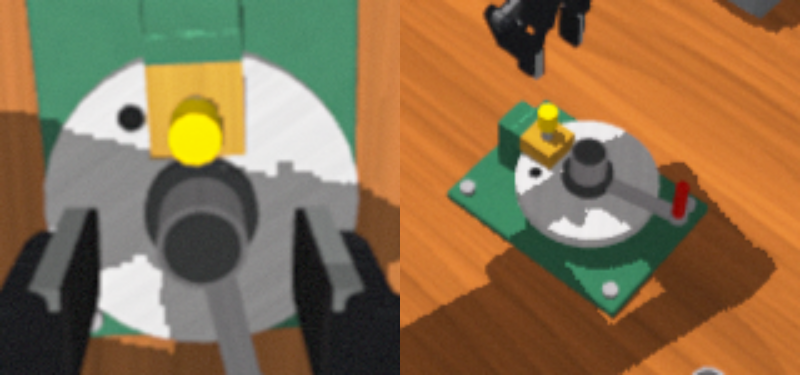

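The pin stands upright in the guide: the predicted raised-head pixel is (258,202) and the head was found at (259,202). The side view shows it standing proud. Next I close the fingers and come down on the +x side of the lever handle.

```bash
python3 -m creep '[[[0,0.1,0.2],[0,0,0],0.5],[[0,0.2,0.4],[0,0,0],1],[[0,0.31,0.6],[0,0,0],1],[[0,0.325,0.672],[0,0,0],1],[[0,0.325,0.672],[0,0,0],1]]' 40
python3 -m creep '[[[0.15,0,0],[0,0,0],1],[[0.3,0,0],[0,0,0],1],[[0.45,0,0],[0,0,0],1],[[0.51,0,0],[0,0,0],1],[[0.51,0,0],[0,0,0],1]]' 40
python3 - <<'E'
from h import *
np.set_printoptions(precision=4,suppress=True)
a,b=shot('scene'),shot('side')
for p in(a,b):
    try:print(blob(p,'r',proj(p,[.5194,-.2315,.085])[0],14),proj(p,[.5194,-.2315,.085]))
    except Exception as e:print(e)
print(shares([.5194+.006+.0145,-.2315,.088]))
E
```

```text
time: 13.8
position: [0.5592, -0.2317, 0.1861]
tcp_rot: [1.21, 1.211, -1.211]
contact_force: [-0.2, 0.5, -0.4]
finger_gap: -0.0003
time: 14.42
position: [0.5593, -0.2307, 0.0851]
tcp_rot: [1.209, 1.21, -1.209]
contact_force: [-0.1, -0.1, -0.0]
finger_gap: 0.0
(array([225.8077, 138.8462]), (np.int64(225), np.int64(227), np.int64(133), np.int64(144), 26)) [[225.7878 138.4681]]
(array([311.807 , 244.5614]), (np.int64(309), np.int64(314), np.int64(238), np.int64(251), 57)) [[313.0449 243.9191]]
[-0.0076 -0.1007  0.0011]
```

```bash
python3 -m creep '[[[0,-0.02,0],[0,0,0],1],[[0,-0.04,0],[0,0,0],1],[[0,-0.055,0],[0,0,0],1],[[0,-0.07,0],[0,0,0],1],[[0,-0.08,0],[0,0,0],1]]' 40
python3 -m creep '[[[0,-0.01,0],[0,0,0],1],[[0,-0.02,0],[0,0,0],1],[[0,-0.03,0],[0,0,0],1],[[0,-0.04,0],[0,0,0],1],[[0,-0.05,0],[0,0,0],1]]' 40
python3 - <<'E'
from h import *
p=shot('side');print(blob(p,'r',proj(p,[.5194,-.2315,.085])[0],14),readout.get_state()['contact_force'])
E
```

```text
time: 15.15
position: [0.5434, -0.2314, 0.0851]
tcp_rot: [1.209, 1.209, -1.209]
contact_force: [-0.2, -1.4, -0.4]
finger_gap: -0.0004
time: 15.78
position: [0.5336, -0.2315, 0.0852]
tcp_rot: [1.209, 1.209, -1.209]
contact_force: [1.6, -0.0, 0.0]
finger_gap: -0.0001
(array([310.96226415, 246.16981132]), (np.int64(308), np.int64(314), np.int64(240), np.int64(252), 53)) [ 0.45860447 -1.30073966  0.40850556]
```

```bash
for i in 1; do python3 -m creep '[[[0,-0.01,0],[0,0,0],1],[[0,-0.02,0],[0,0,0],1],[[0,-0.03,0],[0,0,0],1],[[0,-0.04,0],[0,0,0],1],[[0,-0.05,0],[0,0,0],1]]' 40; done
python3 -m creep '[[[0,-0.01,0],[0,0,0],1],[[0,-0.02,0],[0,0,0],1],[[0,-0.03,0],[0,0,0],1],[[0,-0.04,0],[0,0,0],1],[[0,-0.05,0],[0,0,0],1]]' 40
python3 - <<'E'
from h import *
np.set_printoptions(precision=4,suppress=True)
b=shot('side');s=readout.get_state();print(s['position'],s['contact_force'])
for x in(.51,.505,.50,.495,.49):
    y=-.1443-np.sqrt(.0081-(x-.4972)**2);print(x,proj(b,[x,y,.085]))
print(blob(b,'r',proj(b,[.505,-.234,.085])[0],14))
E
```

```text
time: 16.45
position: [0.5234, -0.2314, 0.0851]
tcp_rot: [1.209, 1.209, -1.209]
contact_force: [1.8, -0.5, -0.6]
finger_gap: -0.0
time: 17.08
position: [0.5135, -0.2314, 0.0851]
tcp_rot: [1.209, 1.209, -1.209]
contact_force: [0.9, -0.6, -0.3]
finger_gap: -0.0001
[ 0.5133 -0.2314  0.0851] [ 1.0427 -0.7788  0.5581]
0.51 [[311.0534 247.0344]]
0.505 [[309.8303 248.5915]]
0.5 [[308.4984 250.0816]]
0.495 [[307.0585 251.5046]]
0.49 [[305.5103 252.8594]]
(array([305.7797, 252.0508]), (np.int64(303), np.int64(309), np.int64(247), np.int64(258), 59))
```

```bash
python3 -m creep '[[[0,-0.01,0],[0,0,0],1],[[0,-0.02,0],[0,0,0],1],[[0,-0.03,0],[0,0,0],1],[[0,-0.04,0],[0,0,0],1],[[0,-0.05,0],[0,0,0],1]]' 40
python3 -m creep '[[[0,-0.006,0],[0,0,0],1],[[0,-0.012,0],[0,0,0],1],[[0,-0.018,0],[0,0,0],1],[[0,-0.024,0],[0,0,0],1],[[0,-0.03,0],[0,0,0],1]]' 40
python3 -m creep '[[[0,-0.005,0],[0,0,0],1],[[0,-0.01,0],[0,0,0],1],[[0,-0.015,0],[0,0,0],1],[[0,-0.02,0],[0,0,0],1],[[0,-0.025,0],[0,0,0],1]]' 40
```

```text
time: 17.75
position: [0.5035, -0.2313, 0.0851]
tcp_rot: [1.209, 1.209, -1.209]
contact_force: [0.1, 0.9, -0.9]
finger_gap: -0.0001
time: 18.38
position: [0.4976, -0.2314, 0.0851]
tcp_rot: [1.209, 1.209, -1.209]
contact_force: [1.0, -0.1, 0.5]
finger_gap: -0.0002
time: 19.0
position: [0.4925, -0.2314, 0.0851]
tcp_rot: [1.209, 1.209, -1.209]
contact_force: [0.8, 1.1, -0.6]
finger_gap: -0.0
```

```bash
python3 -m creep '[[[0,-0.004,0],[0,0,0],1],[[0,-0.008,0],[0,0,0],1],[[0,-0.012,0],[0,0,0],1],[[0,-0.016,0],[0,0,0],1],[[0,-0.02,0],[0,0,0],1]]' 40
```

```text
time: 19.62
position: [0.4885, -0.2314, 0.0851]
tcp_rot: [1.209, 1.209, -1.209]
contact_force: [0.8, 1.3, -0.2]
finger_gap: 0.0001
```

```bash
python3 -m creep '[[[0,-0.003,0],[0,0,0],1],[[0,-0.006,0],[0,0,0],1],[[0,-0.009,0],[0,0,0],1],[[0,-0.012,0],[0,0,0],1],[[0,-0.015,0],[0,0,0],1]]' 40
```

```text
time: 20.25
position: [0.4856, -0.2314, 0.0851]
tcp_rot: [1.209, 1.209, -1.209]
contact_force: [1.4, 0.6, -0.4]
finger_gap: 0.0
```

```bash
python3 -m creep '[[[0,-0.003,0],[0,0,0],1],[[0,-0.006,0],[0,0,0],1],[[0,-0.009,0],[0,0,0],1],[[0,-0.012,0],[0,0,0],1],[[0,-0.015,0],[0,0,0],1]]' 40
```

```text
time: 20.88
position: [0.4826, -0.2314, 0.0851]
tcp_rot: [1.209, 1.209, -1.209]
contact_force: [1.1, 0.2, 0.1]
finger_gap: -0.0
```

```bash
python3 - <<'E'
from h import *
np.set_printoptions(precision=4,suppress=True)
b=shot('side');a=shot('scene');print(readout.get_state()['contact_force'])
for n,p in(('b',b),('a',a)):
    for z in(.101,.088):
        u=proj(p,[.4952,-.0967,z])[0];print(n,u)
    try:print(blob(p,'y',u+[0,-2],9))
    except Exception as e:print(e)
E
```

```text
[ 0.9538  0.3044 -0.0883]
b [259.9206 212.3876]
b [259.7996 215.9236]
(array([260., 217.]), (np.int64(260), np.int64(260), np.int64(217), np.int64(217), 1))
a [261.5642 152.153 ]
a [261.5274 156.3057]
(array([261.6, 153.2]), (np.int64(260), np.int64(263), np.int64(153), np.int64(154), 5))
```

Not caught yet (push still about 1 N); continuing slowly.

```bash
python3 -m creep '[[[0,-0.003,0],[0,0,0],1],[[0,-0.006,0],[0,0,0],1],[[0,-0.009,0],[0,0,0],1],[[0,-0.012,0],[0,0,0],1],[[0,-0.015,0],[0,0,0],1]]' 40
```

```text
time: 21.6
position: [0.4797, -0.2313, 0.0851]
tcp_rot: [1.209, 1.209, -1.209]
contact_force: [2.7, 2.5, -0.8]
finger_gap: 0.0002
```

```bash
python3 -m creep '[[[0,-0.003,0],[0,0,0],1],[[0,-0.006,0],[0,0,0],1],[[0,-0.009,0],[0,0,0],1],[[0,-0.012,0],[0,0,0],1],[[0,-0.015,0],[0,0,0],1]]' 40
```

```text
time: 22.22
position: [0.4769, -0.2311, 0.0851]
tcp_rot: [1.21, 1.209, -1.208]
contact_force: [7.5, 4.9, -2.4]
finger_gap: -0.0002
```

Caught: the push rose to about 7.5 N within 4 mm. I back off straight away and look.

```bash
python3 -m creep '[[[0,0.015,0],[0,0,0],1],[[0,0.03,0],[0,0,0],1],[[0,0.05,0],[0,0,0],1],[[0,0.1,0],[0,0,0],1],[[0,0.15,0],[0,0,0],1]]' 40
python3 -m creep '[[[-0.2,0,0],[0,0,0],1],[[-0.4,0,0],[0,0,0],1],[[-0.6,0,0],[0,0,0],1],[[-0.6,-0.02,0],[0,0,0],1],[[-0.6,-0.02,0],[0,0,0],1]]' 40
python3 - <<'E'
from h import *
np.set_printoptions(precision=4,suppress=True)
s=readout.get_state();print(s['position'],s['contact_force'])
w,a,b=shot('wrist'),shot('scene'),shot('side')
for z in(.112,.101,.099,.088):print(z,*[proj(p,[.4952,-.0967,z])[0] for p in(w,a,b)])
for p in(w,a,b):
    print([(round(d['conf'],2),np.round(d['point'],1)) for d in models.trace(p,'pin_head')[:1]])
cr=lambda p,k:(lambda u:cv2.resize(p['pixels'][int(u[1])-30:int(u[1])+30,int(u[0])-32:int(u[0])+32],(384,360),interpolation=cv2.INTER_CUBIC))(proj(p,[.4952,-.0967,.09])[0])
cv2.imwrite('pics/g7.png',np.hstack([cr(a,0),cr(b,0)]))
print(shares([.4952,-.0967,s['position'][2]]))
E
```

```text
time: 22.85
position: [0.5073, -0.2314, 0.0851]
tcp_rot: [1.209, 1.209, -1.209]
contact_force: [-0.4, 0.9, -0.3]
finger_gap: -0.0001
time: 23.48
position: [0.5026, -0.2313, 0.2043]
tcp_rot: [1.209, 1.21, -1.21]
contact_force: [-0.6, -0.4, -0.2]
finger_gap: 0.0002
[ 0.5026 -0.2313  0.2043] [-0.6004 -0.3597 -0.1737]
0.112 [247.6885  22.0042] [261.5957 148.593 ] [260.0246 209.3466]
0.101 [248.2154  26.6202] [261.5642 152.153 ] [259.9206 212.3876]
0.099 [248.3055  27.41  ] [261.5585 152.7957] [259.9018 212.9356]
0.088 [248.7737  31.5109] [261.5274 156.3057] [259.7996 215.9236]
[(0.78, array([247.4,  31.8]))]
[(0.45, array([260.2, 152.5]))]
[(0.21, array([391.6, 213.9]))]
[ 0.0006 -0.0366 -0.6731]
```

View pics/g7.png

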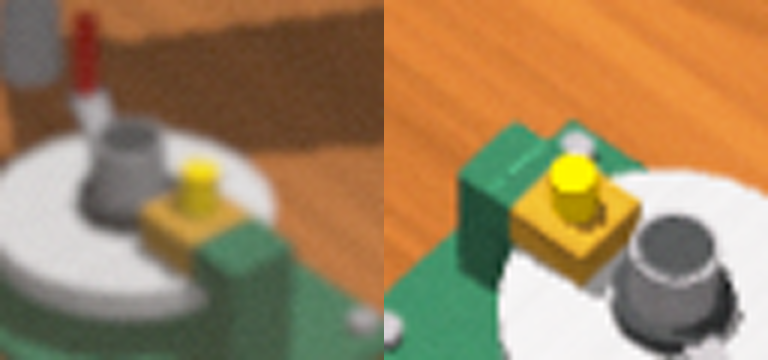

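The pin has dropped, but it may still stand a little proud, so I press the head lightly with shut fingers.

```bash
python3 -m creep '[[[0,-0.02,-0.2],[0,0,0],1],[[0,-0.037,-0.4],[0,0,0],1],[[0,-0.037,-0.6],[0,0,0],1],[[0,-0.037,-0.673],[0,0,0],1],[[0,-0.037,-0.673],[0,0,0],1]]' 40
python3 -m creep '[[[0.1,0,0],[0,0,0],1],[[0.2,0,0],[0,0,0],1],[[0.3,0,0],[0,0,0],1],[[0.38,0,0],[0,0,0],1],[[0.38,0,0],[0,0,0],1]]' 40
python3 -m creep '[[[0.01,0,0],[0,0,0],1],[[0.02,0,0],[0,0,0],1],[[0.03,0,0],[0,0,0],1],[[0.035,0,0],[0,0,0],1],[[0.04,0,0],[0,0,0],1]]' 40
```

```text
time: 24.4
position: [0.4953, -0.0965, 0.2051]
tcp_rot: [1.208, 1.21, -1.208]
contact_force: [-0.2, 0.0, -0.7]
finger_gap: -0.0
time: 25.02
position: [0.4946, -0.0968, 0.1275]
tcp_rot: [1.209, 1.211, -1.211]
contact_force: [0.8, -0.0, 0.3]
finger_gap: -0.0001
time: 25.65
position: [0.4952, -0.0968, 0.1211]
tcp_rot: [1.209, 1.209, -1.209]
contact_force: [0.5, -0.2, 0.3]
finger_gap: -0.0001
```

```bash
python3 -m creep '[[[0.008,0,0],[0,0,0],1],[[0.016,0,0],[0,0,0],1],[[0.024,0,0],[0,0,0],1],[[0.032,0,0],[0,0,0],1],[[0.04,0,0],[0,0,0],1]]' 40
```

```text
time: 26.28
position: [0.4952, -0.0968, 0.113]
tcp_rot: [1.209, 1.209, -1.209]
contact_force: [-0.2, 0.6, -0.1]
finger_gap: -0.0
```

```bash
python3 -m creep '[[[0.003,0,0],[0,0,0],1],[[0.006,0,0],[0,0,0],1],[[0.009,0,0],[0,0,0],1],[[0.012,0,0],[0,0,0],1],[[0.015,0,0],[0,0,0],1]]' 40
```

```text
time: 26.9
position: [0.4952, -0.0968, 0.1101]
tcp_rot: [1.209, 1.209, -1.209]
contact_force: [0.5, -1.4, 1.2]
finger_gap: 0.0
```

```bash
python3 -m creep '[[[0.002,0,0],[0,0,0],1],[[0.004,0,0],[0,0,0],1],[[0.006,0,0],[0,0,0],1],[[0.008,0,0],[0,0,0],1],[[0.01,0,0],[0,0,0],1]]' 40
```

```text
time: 27.52
position: [0.4952, -0.0968, 0.1081]
tcp_rot: [1.209, 1.209, -1.209]
contact_force: [0.4, -0.7, -1.6]
finger_gap: -0.0002
```

```bash
python3 -m creep '[[[0.001,0,0],[0,0,0],1],[[0.002,0,0],[0,0,0],1],[[0.003,0,0],[0,0,0],1],[[0.004,0,0],[0,0,0],1],[[0.005,0,0],[0,0,0],1]]' 40
```

```text
time: 28.15
position: [0.4955, -0.0968, 0.1075]
tcp_rot: [1.21, 1.208, -1.209]
contact_force: [2.3, 0.9, 6.8]
finger_gap: -0.0001
```

```bash
python3 -m creep '[[[0.001,0,0],[0,0,0],1],[[0.002,0,0],[0,0,0],1],[[0.002,0,0],[0,0,0],1],[[0.002,0,0],[0,0,0],1],[[0.002,0,0],[0,0,0],1]]' 40
```

```text
time: 28.78
position: [0.4957, -0.0968, 0.1073]
tcp_rot: [1.21, 1.208, -1.208]
contact_force: [3.3, 0.2, 7.0]
finger_gap: 0.0
```

It is stiff at tip height 0.0993 m; the fully home head top should be at 0.099 m. I lift off and check.

```bash
python3 -m creep '[[[-0.05,0,0],[0,0,0],1],[[-0.2,0,0],[0,0,0],1],[[-0.4,0,0],[0,0,0],1],[[-0.5,0,0.2],[0,0,0],1],[[-0.5,0,0.4],[0,0,0],1]]' 40
python3 -m creep '[[[0,0,0.1],[0,0,0],0],[[0,0,0.1],[0,0,0],-1],[[0,0,0.1],[0,0,0],-1],[[0,0,0.1],[0,0,0],-1],[[0,0,0.1],[0,0,0],-1]]' 40
python3 - <<'E'
from h import *
np.set_printoptions(precision=4,suppress=True)
s=readout.get_state();print(s['position'],s['contact_force'])
w,a,b=shot('wrist'),shot('scene'),shot('side')
for z in(.101,.088):print(z,*[proj(p,[.4952,-.0967,z])[0] for p in(w,a,b)])
print([(round(d['conf'],2),np.round(d['point'],1)) for p in(w,a,b) for d in models.trace(p,'pin_head')[:1]])
cr=lambda p,r,W:(lambda u:cv2.resize(p['pixels'][max(0,int(u[1])-r):int(u[1])+r,int(u[0])-r:int(u[0])+r],(W,W),interpolation=cv2.INTER_CUBIC))(proj(p,[.4952,-.0967,.09])[0])
cv2.imwrite('pics/g8.png',np.hstack([cr(a,25,390),cr(b,25,390)]))
E
```

```text
time: 29.4
position: [0.4955, -0.1778, 0.2091]
tcp_rot: [1.209, 1.207, -1.207]
contact_force: [0.6, 0.4, 0.1]
finger_gap: -0.0004
time: 30.02
position: [0.4953, -0.1962, 0.2067]
tcp_rot: [1.209, 1.21, -1.208]
contact_force: [0.2, -0.5, 0.4]
finger_gap: 0.0854
[ 0.4953 -0.1962  0.2067] [ 0.2244 -0.5377  0.3816]
0.101 [257.9688  77.2873] [261.5642 152.153 ] [259.9206 212.3876]
0.088 [257.9682  79.227 ] [261.5274 156.3057] [259.7996 215.9236]
[(0.78, array([257.1,  81.1])), (0.42, array([258.8, 216.3]))]
```

View pics/g8.png

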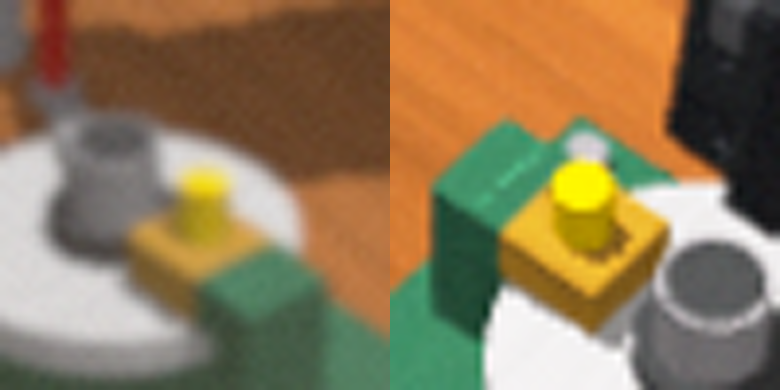

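The head sits directly on the brass block. Its side-view pixel is (258.8,216.3), against (259.8,215.9) predicted for fully home. The arm is clear, so I hand in.

```bash
python3 -c "
from bench import env
print(env.job_done())"
```

```text
the job is handed in; nothing more can be done
None
```

The index pin is fully home in the jig with its head down on the guide, and I handed the job in at about 30 s.

**What I did:** I took the pin from its stand and lowered it into the brass guide with no more than about 1 N of side force. I released it standing on the collar, then pushed the lever slowly clockwise with shut fingers. The push stayed at about 1 N until the pin caught, then rose to 7.5 N along the push, about 9 N in all. I backed off at once and pressed the head down at about 7 N.

**Last checks:**
- **Seating by feel:** the press met a firm stop with the fingertips at 99.3 mm. The head's top should be at 99 mm when fully home.
- **Seating by sight:** in the side view the head was at (258.8, 216.3), against (259.8, 215.9) predicted for fully home. The scene view also shows the head on the block, though the network did not find it there.
- **Clear of everything:** the gripper ended open about 0.1 m above the jig, with force readings near zero.

**Doubts:**
- **Grip width:** the gripper read about 16.5 mm on the 18 mm head throughout, which I could not explain. The hold did not slip.
- **Bystanders:** I saw no contact with the other things, but I did not measure their places again at the end.

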